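# Lock the slicing stop: spin its loose wing nut home

### The job

The metal stop on the slicing board is held by two wing nuts, and one of them has been left backed off, standing higher on its stud than the other. With your fingers closed, push the wings of that loose nut round with the fingertips, stroke after stroke, clockwise seen from above, until it is fully home and turns no further. Do not pinch the nut; leave the tight nut as it is and do not shift the garlic, tin, salt shaker or peeler; then come clear.

Things in the scene. Friction and masses are not known exactly. Their poses are not given: they have to be found in the camera images.
- board: Wooden slicing board, 160 x 240 x 14 mm, flat on the counter, fixed. Origin: centre of its underside; x along the 160 mm side, away from the robot, y along the 240 mm side, to the left. Two vertical 8 mm studs stand on its near half at x = -45 mm, y = +70 and -70 mm in this frame, tops 48 mm above the counter. The loose nut may be on either.
- stop_edge (a point): Middle of the top edge, near face, of the L-shaped metal stop fixed on the board: an upright fence 216 mm long (along y), 4 mm thick, 60 mm high above the counter, 36 mm behind the axes of both studs. Its foot plate (top 18 mm above the counter) runs 70 mm from here towards the robot, under the nuts. The robot's side of each nut is open. Axes as the board's.
- nut_loose (a joint): Turn of the loose wing nut, rad: 0 = fully home on its washer (a hard stop), growing as it is unscrewed (counter-clockwise from above). Starts between 5 and 7.5. Right-handed coarse thread, 8 mm per turn: it sinks 1.27 mm per rad of clockwise turn. It stays where it is left (friction 0.02 N m: about 1 N on a wing).
- nut_loose_top (a point): On the axis of the loose steel wing nut, level with its wing tops; turns and sinks with it. x along the two wings, z up. Wings reach 32 mm either side, 6 mm thick: round lobes of 22 mm diameter centred 21 mm from the axis, 11 mm below this point. Hub 21 mm across, 14 mm high, its foot 25 mm below this point. Home: 45 mm above the counter; at the start 51 to 55 mm.
- nut_tight (a joint): Turn of the other, tight wing nut, rad, in the same sense; it starts at 0 (home) and must stay there. It takes 0.3 N m to turn.
- nut_tight_top (a point): The same point on the tight wing nut, which has the same shape and size; 45 mm above the counter.
- garlic: Garlic bulb, 55 mm across, 55 mm tall, loose on the board behind the fence; origin at the centre of its underside. Leave it alone.
- tin: Low food tin, 86 mm diameter, 40 mm tall, loose on the counter beside the board's right end; origin at the centre of its underside. Leave it alone.
- salt_shaker: Salt shaker, 44 mm diameter, 90 mm tall, loose on the counter beside the board's left end; origin at the centre of its underside. Leave it alone.
- peeler: Peeler, 190 x 22 x 14 mm, loose on the counter at the left; origin under its centre. Leave it alone.

How it is judged:
At the end, for the whole second after the job is handed in: The loose wing nut is turned home to within 0.17 rad (10 degrees) of its stop and at rest, the tight nut is still within 0.17 rad of home, and the garlic, tin, salt shaker and peeler are within 30 mm of where they stood (value of joint each of nut_loose, nut_tight below 0.17 rad and velocity of joint nut_loose between -0.1 and 0.1 rad/s and distance of each of garlic, tin, salt_shaker, peeler from where it was at the start of the episode below 0.03 m); the robot touches nothing.
It fails at once if the tight nut is unscrewed by more than 0.3 rad (value of joint nut_tight above 0.3 rad).
It fails at once if the loose nut is pinched: the fingers touch it while they stand astride its wings or hub (contact force between the fingers and nut_loose above 0.3 N and y of the grasp point in the frame of nut_loose_top between -0.0035 and 0.0035 m and horizontal distance between the grasp point and nut_loose_top below 0.04 m and z of the grasp point in the frame of nut_loose_top below 0.012 m).
It fails at once if a bystander is lifted, carried or knocked more than 50 mm (distance of any of garlic, tin, salt_shaker, peeler from where it was at the start of the episode above 0.05 m).
It also fails if it takes over 72 s, if anything falls off the work surface, if the arm or the gripper's body presses on something with over 40 N, if the wrist force passes 120 N, or if a joint passes its speed limit or range.

### The arm

A 6-joint arm with a two-finger parallel gripper is mounted at the origin on a cart in front of the work surface, level with it; the furniture and walls round the work are solid. World frame = base frame: x ahead of the robot, y to its left, z up, the work surface at z = 0. Lengths are in m, angles in rad, forces in N, time in s.
With the tool pointing down it reaches from about 0.35 to 0.85 m from the base axis. Payload 8.1 kg.
Tool frame: the origin (TCP) lies on the mounting face of the last link; the fingertips stand 186 mm ahead of it and the grasp point (between the pads) lies 167 mm ahead of it; z points along the fingers, y is the line along which they close (so a half turn about z gives the same grasp; the last joint's range is limited). The gripper opens to 93 mm and grips with 3 to 60 N. Pads are 15 mm wide; open, the fingers measure 128 mm over their backs; the gripper's body (75 mm by 188 mm) begins 65 mm behind the grasp point.
Start: joints at [-1.426, 0.13, 1.488, -0, 1.523, -0.085], TCP at [0.137, -0.584, 0.405] pointing down, gripper open.
Joint ranges: [-2.96, 2.96], [-0.89, 2.26], [0.02, 2.5], [-1.34, 4.48], [0, 2.73], [-2.66, 2.66]. Speed limits (rad/s): [2.39, 2.39, 2.79, 3.14, 3.14, 3.14].

### API

Orientations are given as a rotation vector (axis times angle).
In Python, from plant import * gives the robot as it stands. The module is installed in compiled form; this text tells all that it offers.
- The arm moves only by the tool arm_command, never from a script. Its argument "increments" is a list of rows, each a list of 6 numbers: the shift along the tool's x, y, z in units of 0.2 m (1.0 is 0.2 m), then the turn, a rotation vector about the tool's x, y, z in units of pi rad (1.0 is pi rad). A call has exactly 5 rows; each row is the pose to reach, as a shift and turn from the pose commanded when the call began, along the tool's axes at that moment, turning the shorter way round; what a row does not reach only later rows make up. A row lasts 1/8 s, in which the tool goes at most 62.5 mm and 10.7 degrees, less where a joint would pass 70% of its speed; a pose out of reach is approached as far as the arm can. A call with a number of a shift or a turn outside -1 to 1 is refused whole. A call with a gripper value outside its range is refused whole. "fingers" is the closure, from -1 (fully open) to 1 (shut), set as the call begins (left out, the last holds). The fingers move at their own pace and stop on an object; "force" is the grip in N (left out, the last holds). Time passes only in rows, so rows that repeat a pose let the fingers close, or fill a call up. It gives the time, the measured TCP pose, the force, the opening and the grip force at its end, in the units of the state.
- read_state(): the state, without advancing time (a new reading comes with each control period).
- read_camera(name): name is "side" or "top"; returns a dict with "image" (420x560x3 uint8, red, green, blue), "fx", "fy", "cx", "cy" (pixels), "T" (4x4, takes a point from camera to world coordinates). Camera axes: x right, y down, z forward; pixel columns grow to the right and rows downward; lengths in m; the calibration is good to about 2 mm. A picture is of the moment at which its call begins. There is no depth.
- close_job(): hands the job in; it is judged then, once.
The state is a dict: "t": time; "q": joint angles; "dq": joint speeds; "joint_torque": joint torques, N m; "tool_pos": TCP position; "orientation": TCP orientation; "force": force on the tool from outside, world axes, zero at the start; "wrist_torque": the same for the moment, N m; "opening": finger opening in m; "gripper_force": force on a finger pad.
Only numpy, scipy, OpenCV 4.12 (cv2) and the standard library are available. Lean on these libraries where they do the work, as an engineer would, in place of code of your own. Each camera call takes 0.05 s, during which the arm holds its last target. There are 200 camera calls.

## Working session

There is one attempt and no reset: what is moved stays moved. The work goes in short steps, Python scripts to look and compute and a tool call to move; the robot and the scene stay as the last step left them, time stands still between calls to the robot, and variables do not carry over. Pictures are saved under pics/ and viewed, at most 10 in all, crops included, and the job is handed in when it is done.

Besides the shell and the picture viewer there is one more tool, called after ">>>" as a command line: name --pt "numbers of a row" for each row, then --argument value for the rest. arm_command: Moves the arm, as the interface text tells. Shifts and turns lie within -1 to 1; 1 stands for 0.2 m of shift or pi rad of turn. Its arguments: {"type":"object","properties":{"increments":{"type":"array","items":{"type":"array","items":{"type":"number","minimum":-1,"maximum":1}}},"fingers":{"type":"number"},"force":{"type":"number"}},"required":["increments"]}

```bash
mkdir -p pics
python3 - <<'E'
from plant import *
import cv2,numpy as np
s=read_state();print({k:np.round(v,3) for k,v in s.items()})
for n in("top","side"):
    c=read_camera(n);cv2.imwrite(f"pics/{n}0.png",c["image"][:,:,::-1]);print(n,c["fx"],c["fy"],c["cx"],c["cy"],np.round(c["T"],4).tolist())
E
```

```text
{'t': np.float64(0.0), 'q': array([-1.426,  0.131,  1.489,  0.   ,  1.523, -0.085]), 'dq': array([-0.001,  0.001,  0.   , -0.001,  0.001, -0.001]), 'joint_torque': array([ 4.0000e-03, -5.5984e+01, -4.9176e+01,  7.7000e-02,  3.5000e-02,
       -0.0000e+00]), 'tool_pos': array([ 0.137, -0.584,  0.404]), 'orientation': array([-3.119, -0.36 ,  0.   ]), 'force': array([-0.078, -0.266,  0.575]), 'wrist_torque': array([-0.028, -0.009,  0.02 ]), 'gripper_force': np.float64(0.0), 'opening': np.float64(0.093)}
top 390.79788974975156 390.79788974975156 280.7384090704089 207.40705806312855 [[0.0567, -0.9779, 0.2014, 0.3024], [-0.9984, -0.0562, 0.0082, 0.0975], [0.0033, -0.2015, -0.9795, 1.105], [0.0, 0.0, 0.0, 1.0]]
side 413.748850714094 413.748850714094 286.4600142106761 216.22285088795573 [[0.9986, -0.0031, -0.053, 0.5674], [0.0482, -0.3653, 0.9296, -0.8684], [-0.0222, -0.9309, -0.3647, 0.4613], [0.0, 0.0, 0.0, 1.0]]
```

View pics/top0.png

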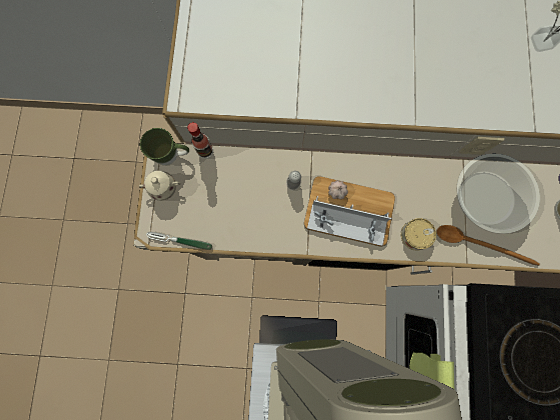

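View pics/side0.png

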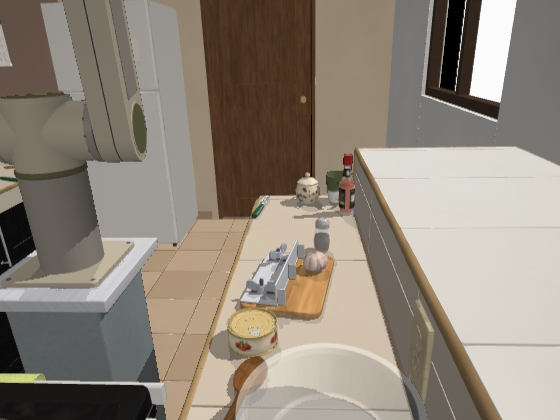

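The top view shows the board at about (350,210), with nuts near (322,222) and (375,232). The tin is at (420,234), the shaker at (294,180) and the garlic at (338,188). I'll zoom in on the nuts.

Run:
```python
import cv2,numpy as np
a=cv2.imread("pics/top0.png")[165:255,290:410];b=cv2.imread("pics/side0.png")[230:320,230:350]
f=lambda i:cv2.resize(i,None,fx=6.6,fy=6.6,interpolation=cv2.INTER_CUBIC)
cv2.imwrite("pics/ctop.png",f(a));cv2.imwrite("pics/cside.png",f(b))
```

```text
(no output)
```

View pics/ctop.png

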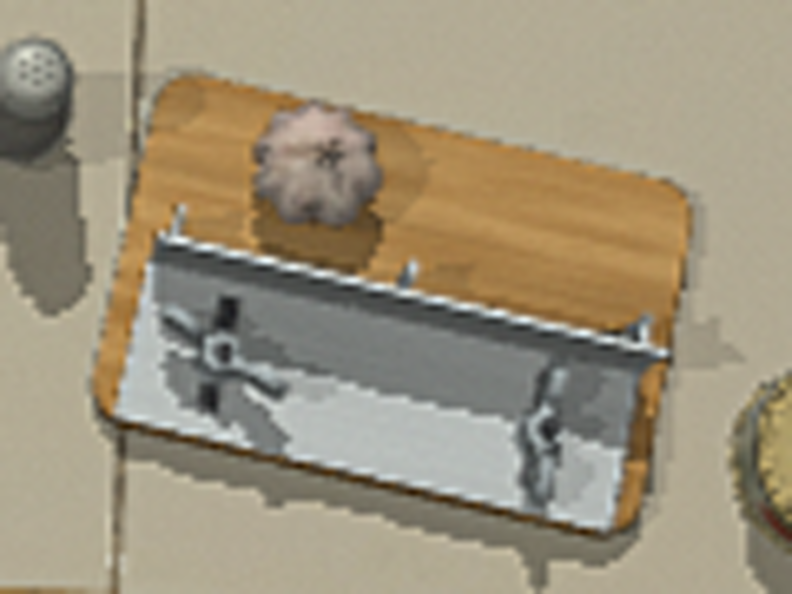

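View pics/cside.png

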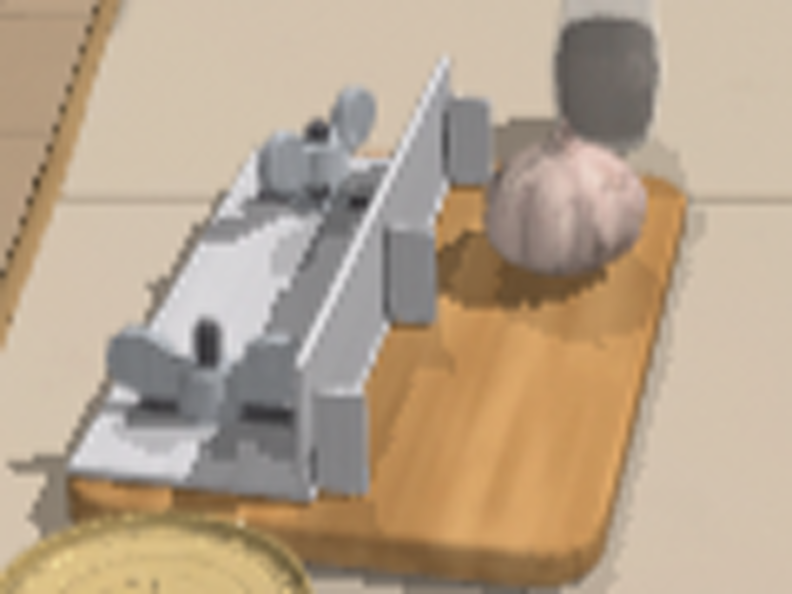

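The left nut, near (323,218) in the top view, is the loose one: in the side view its stud barely protrudes above the hub. The right nut's stud stands well clear, so that one is tight. The loose wings run from about (163,318) to (285,388) in the crop.

```bash
cat > h.py <<'E'
from plant import *
import cv2,numpy as np
from scipy.spatial.transform import Rotation as R
CAL={"top":(390.798,280.738,207.407,np.array([[0.0567,-0.9779,0.2014,0.3024],[-0.9984,-0.0562,0.0082,0.0975],[0.0033,-0.2015,-0.9795,1.105]])),
"side":(413.749,286.46,216.223,np.array([[0.9986,-0.0031,-0.053,0.5674],[0.0482,-0.3653,0.9296,-0.8684],[-0.0222,-0.9309,-0.3647,0.4613]]))}
def px(n,u,v,z):
    f,cx,cy,T=CAL[n];d=T[:,:3]@[(u-cx)/f,(v-cy)/f,1];o=T[:,3];return o+d*(z-o[2])/d[2]
def proj(n,p):
    f,cx,cy,T=CAL[n];c=T[:,:3].T@(np.asarray(p)-T[:,3]);return c[:2]/c[2]*f+[cx,cy]
E
python3 - <<'E'
from h import *
t=lambda u,v,z:px("top",290+u/6.6,165+v/6.6,z)[:2]
s=lambda u,v,z:px("side",230+u/6.6,230+v/6.6,z)[:2]
P=dict(studL=t(220,348,.047),studR=t(546,426,.047),fL=t(158,237,.06),fR=t(668,353,.06),w1=t(163,318,.045),w2=t(285,388,.045),studLs=s(317,125,.048),studRs=s(207,322,.048),fLs=s(447,60,.06),fRs=s(302,360,.06),
 tin=t(845,455,.04),salt=t(36,65,.09))
for k,v in P.items():print(k,v.round(4))
for a,b in(("studR","studL"),("fR","fL"),("w1","w2"),("studRs","studLs")):
    d=P[b]-P[a];print(a,b,np.linalg.norm(d).round(4),np.degrees(np.arctan2(d[1],d[0])).round(1))
E
```

```text
studL [ 0.4977 -0.0122]
studR [ 0.4727 -0.1483]
fL [0.5406 0.0165]
fR [ 0.5038 -0.1951]
w1 [0.5095 0.0118]
w2 [ 0.4828 -0.04  ]
studLs [ 0.4979 -0.0191]
studRs [ 0.4739 -0.154 ]
fLs [0.5424 0.0085]
fRs [ 0.5059 -0.1957]
tin [ 0.4687 -0.2743]
salt [0.6029 0.0714]
studR studL 0.1383 79.6
fR fL 0.2148 80.1
w1 w2 0.0583 -117.3
studRs studLs 0.137 79.9
```

```bash
cat >> h.py <<'E'
import json,sys
C=np.array([.4985,-.0150]);B=-10.2   # stud axis, board yaw
def pose():
    s=read_state();M=R.from_rotvec(s["orientation"]).as_matrix();p=s["tool_pos"];return np.array([*p,np.degrees(np.arctan2(M[1,1],M[0,1]))]),s
def plan(cur,wps):
    """cur,(x,y,z,yaw of tool y deg); wps list of (pose,nrows). Prints 5-row calls; tracks rounding."""
    rows=[];a=np.array(cur,float)
    for w,n in wps:
        w=np.array(w,float);rows+=[a+(w-a)*k/n for k in range(1,n+1)];a=w
    while len(rows)%5:rows.append(rows[-1])
    c=np.array(cur,float)
    for i in range(0,len(rows),5):
        t=np.radians(c[3]);ty=np.array([np.cos(t),np.sin(t)]);tx=np.array([-ty[1],ty[0]]);out=[]
        for r in rows[i:i+5]:
            d=r[:2]-c[:2];out.append([round(v,3)+0. for v in(d@tx/.2,d@ty/.2,-(r[2]-c[2])/.2,0,0,-(r[3]-c[3])/180)])
        print(json.dumps(out));o=out[-1];c=np.array([*(c[:2]+.2*(o[0]*tx+o[1]*ty)),c[2]-.2*o[2],c[3]-180*o[5]])
    print("end",c.round(4).tolist());return c
def at(phi,off,r=.033,z=.213):
    """finger centre behind wing at board angle phi (deg), tangential gap offset off from wing plane (CCW side)"""
    w=np.radians(phi+B);u=np.array([np.cos(w),np.sin(w)]);t=np.array([-u[1],u[0]])
    return [*(C+r*u+off*t),z,phi+B-180]
E
python3 - <<'E'
from h import *
t=lambda u,v,z:px("top",290+u/6.6,165+v/6.6,z)[:2]
for p,q,z in(((228,300),(205,408),.018),((550,372),(537,500),.043),((163,318),(285,388),.048)):
    d=t(*p,z)-t(*q,z);print(np.linalg.norm(d),np.degrees(np.arctan2(d[1],d[0]))-B)
c,_=pose();print(c)
e=at(253,.0195,z=.30);print(e)
plan(c,[(e,20)])
E
```

```text
0.0481519331539515 0.4123225671877204
0.05422370595037161 5.0284763637702445
0.05818216003701613 72.94160014366632
[  0.13664717  -0.58402706   0.40378138 -76.83269517]
[np.float64(0.5007593876862434), np.float64(-0.05326414989625735), 0.3, 62.80000000000001]
[[0.119, -0.108, 0.026, 0.0, 0.0, -0.039], [0.238, -0.217, 0.052, 0.0, 0.0, -0.078], [0.357, -0.325, 0.078, 0.0, 0.0, -0.116], [0.475, -0.434, 0.104, 0.0, 0.0, -0.155], [0.594, -0.542, 0.13, 0.0, 0.0, -0.194]]
[[0.16, -0.021, 0.026, 0.0, 0.0, -0.039], [0.32, -0.042, 0.052, 0.0, 0.0, -0.078], [0.479, -0.063, 0.078, 0.0, 0.0, -0.116], [0.639, -0.084, 0.104, 0.0, 0.0, -0.155], [0.798, -0.105, 0.129, 0.0, 0.0, -0.194]]
[[0.143, 0.075, 0.026, 0.0, 0.0, -0.039], [0.285, 0.149, 0.052, 0.0, 0.0, -0.077], [0.428, 0.223, 0.078, 0.0, 0.0, -0.116], [0.571, 0.297, 0.104, 0.0, 0.0, -0.155], [0.714, 0.371, 0.13, 0.0, 0.0, -0.194]]
[[0.074, 0.143, 0.026, 0.0, 0.0, -0.039], [0.149, 0.285, 0.052, 0.0, 0.0, -0.077], [0.223, 0.428, 0.078, 0.0, 0.0, -0.116], [0.298, 0.571, 0.104, 0.0, 0.0, -0.155], [0.373, 0.713, 0.13, 0.0, 0.0, -0.194]]
end [0.5007, -0.0532, 0.3, 62.8473]
```

>>> arm_command --pt "0.12 -0.11 0.026 0 0 -0.039" --pt "0.24 -0.22 0.052 0 0 -0.078" --pt "0.36 -0.325 0.078 0 0 -0.116" --pt "0.475 -0.434 0.104 0 0 -0.155" --pt "0.594 -0.542 0.13 0 0 -0.194" --fingers 1 --force 30

```text
t: 0.72
tool_pos: [0.2281, -0.4506, 0.3781]
orientation: [-2.866, -1.285, -0.0]
force: [0.2, -0.1, -0.1]
opening: 0.0479
gripper_force: 0.0
```

>>> arm_command --pt "0.16 -0.021 0.026 0 0 -0.039" --pt "0.32 -0.042 0.052 0 0 -0.078" --pt "0.479 -0.063 0.078 0 0 -0.116" --pt "0.639 -0.084 0.104 0 0 -0.155" --pt "0.798 -0.105 0.129 0 0 -0.194"

```text
t: 1.35
tool_pos: [0.319, -0.3178, 0.3524]
orientation: [-2.348, -2.086, -0.0]
force: [0.6, 0.2, 0.3]
opening: 0.0012
gripper_force: 0.0
```

>>> arm_command --pt "0.143 0.075 0.026 0 0 -0.039" --pt "0.285 0.149 0.052 0 0 -0.077" --pt "0.428 0.223 0.078 0 0 -0.116" --pt "0.571 0.297 0.104 0 0 -0.155" --pt "0.714 0.371 0.13 0 0 -0.194"

```text
t: 1.98
tool_pos: [0.41, -0.1851, 0.3264]
orientation: [-1.614, -2.695, 0.0]
force: [0.3, -0.6, -0.4]
opening: 0.0007
gripper_force: 0.0
```

>>> arm_command --pt "0.074 0.143 0.026 0 0 -0.039" --pt "0.149 0.285 0.052 0 0 -0.077" --pt "0.223 0.428 0.078 0 0 -0.116" --pt "0.298 0.571 0.104 0 0 -0.155" --pt "0.373 0.713 0.13 0 0 -0.194"

```text
t: 2.6
tool_pos: [0.5011, -0.0524, 0.3004]
orientation: [-0.731, -3.055, 0.0]
force: [-0.2, -0.6, 0.2]
opening: 0.0005
gripper_force: 0.0
```

>>> arm_command --pt "0 0 0.05 0 0 0" --pt "0 0 0.1 0 0 0" --pt "0 0 0.15 0 0 0" --pt "0 0 0.2 0 0 0" --pt "0 0 0.2 0 0 0"

```text
t: 3.22
tool_pos: [0.5001, -0.0537, 0.2598]
orientation: [-0.739, -3.051, 0.0]
force: [0.4, 0.5, 0.3]
opening: 0.0004
gripper_force: 0.0
```

```bash
cat > snap.py <<'E'
from h import *
k=sys.argv[1]
o=[]
for n,(y,x) in(("top",(165,290)),("side",(215,230))):
    o.append(cv2.resize(read_camera(n)["image"][y:y+90,x:x+110,::-1],None,fx=3.6,fy=5 if 0 else 3.6,interpolation=cv2.INTER_CUBIC))
cv2.imwrite(f"pics/{k}.png",np.hstack(o));c,s=pose();print(c.round(4),s["force"].round(2),s["t"])
E
python3 snap.py a1
```

```text
[ 5.00700e-01 -5.37000e-02  2.61000e-01  6.28136e+01] [ 0.24 -0.37 -0.47] 3.325
```

View pics/a1.png

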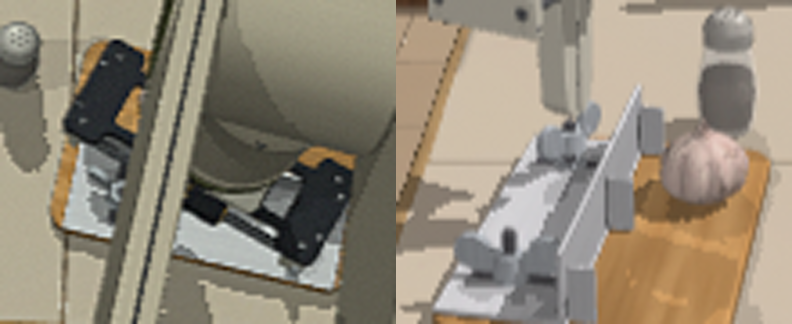

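The top view shows the gripper over the nut. In the side view the fingertips end at about (278,249), just above the loose nut. I'll check that against projection and plan the first stroke.

Run:
```python
from h import *
print(proj("side",[.5007,-.0532,.074]),proj("side",[*C,.048]))
c=[.5007,-.0532,.26,62.85]
c=plan(c,[(at(253,.0195),5)])
w=[(at(253,.0125),3)]+[(at(p,.0105),1) for p in np.arange(245,159,-8.5)]
c=plan(c,w)
```

```text
[277.88061776 245.08011112] [278.38569748 248.18401654]
[[0.0, 0.0, 0.047, 0.0, 0.0, 0.0], [0.0, 0.0, 0.094, 0.0, 0.0, 0.0], [0.0, 0.0, 0.141, 0.0, 0.0, 0.0], [0.0, 0.0, 0.188, 0.0, 0.0, 0.0], [0.0, 0.0, 0.235, 0.0, 0.0, 0.0]]
end [0.5007, -0.0532, 0.213, 62.85]
[[0.012, 0.0, 0.0, 0.0, 0.0, 0.0], [0.023, 0.0, 0.0, 0.0, 0.0, 0.0], [0.035, 0.0, 0.0, 0.0, 0.0, 0.0], [0.068, -0.006, 0.0, 0.0, 0.0, 0.045], [0.094, -0.008, 0.0, 0.0, 0.0, 0.092]]
[[0.025, -0.006, 0.0, 0.0, 0.0, 0.047], [0.05, -0.008, 0.0, 0.0, 0.0, 0.094], [0.076, -0.007, 0.0, 0.0, 0.0, 0.142], [0.101, -0.001, 0.0, 0.0, 0.0, 0.189], [0.125, 0.008, 0.0, 0.0, 0.0, 0.236]]
[[0.025, -0.006, 0.0, 0.0, 0.0, 0.047], [0.05, -0.008, 0.0, 0.0, 0.0, 0.094], [0.076, -0.007, 0.0, 0.0, 0.0, 0.142], [0.101, -0.001, 0.0, 0.0, 0.0, 0.189], [0.101, -0.001, 0.0, 0.0, 0.0, 0.189]]
end [0.4647, -0.0075, 0.213, -30.21]
```

>>> arm_command --pt "0 0 0.047 0 0 0" --pt "0 0 0.094 0 0 0" --pt "0 0 0.141 0 0 0" --pt "0 0 0.188 0 0 0" --pt "0 0 0.235 0 0 0"

```text
t: 3.95
tool_pos: [0.5007, -0.0534, 0.2132]
orientation: [-0.737, -3.054, 0.0]
force: [0.5, 1.0, -0.5]
opening: 0.0002
gripper_force: 0.0
```

>>> arm_command --pt "0.012 0 0 0 0 0" --pt "0.023 0 0 0 0 0" --pt "0.035 0 0 0 0 0" --pt "0.068 -0.006 0 0 0 0.045" --pt "0.094 -0.008 0 0 0 0.092"

```text
t: 4.58
tool_pos: [0.4832, -0.0462, 0.2144]
orientation: [1.176, 2.912, -0.0]
force: [0.1, -0.7, -0.8]
opening: 0.0006
gripper_force: 0.4
```

>>> arm_command --pt "0.025 -0.006 0 0 0 0.047" --pt "0.05 -0.008 0 0 0 0.094" --pt "0.076 -0.007 0 0 0 0.142" --pt "0.101 -0.001 0 0 0 0.189" --pt "0.125 0.008 0 0 0 0.236"

```text
t: 5.2
tool_pos: [0.4662, -0.0278, 0.2143]
orientation: [2.152, 2.288, 0.0]
force: [-0.4, -0.6, 0.1]
opening: 0.0002
gripper_force: 0.4
```

```bash
python3 snap.py a2
```

```text
[ 0.4662 -0.0276  0.2143  3.7197] [-0.42 -0.09  0.04] 5.3
```

View pics/a2.png

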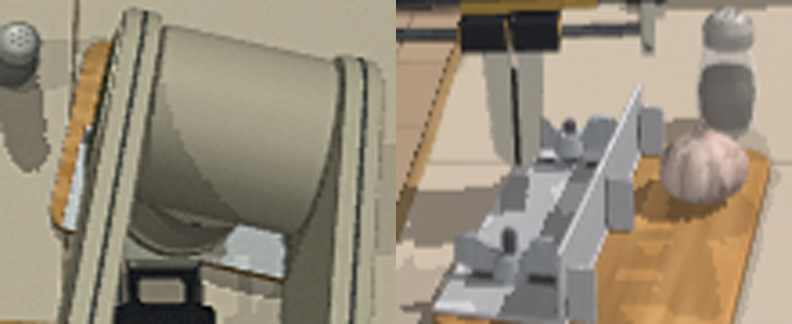

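The side view shows the nut's wings turned to lie along board x, near (550,140) and (600,140) in the crop, with the finger behind the near wing. The push works, so I'll continue the stroke to φ=85°.

Run:
```python
from h import *
c=at(194,.0105);print(c)
c=plan(c,[(at(p,.0105),1) for p in np.linspace(194,84,14)[1:]]+[(at(84,.0105),2)])
print("return")
l=at(84,.0205);l1=at(84,.0205,z=.262)
h=at(180,.04,r=.05,z=.262)
plan(c,[(l,2),(l1,3),(h,10),(at(268,.0195,r=.034,z=.262),10)])
```

```text
[np.float64(0.46626842750056235), np.float64(-0.027663954130266538), 0.213, 3.8000000000000114]
[[0.025, -0.006, 0.0, 0.0, 0.0, 0.047], [0.05, -0.008, 0.0, 0.0, 0.0, 0.094], [0.076, -0.007, 0.0, 0.0, 0.0, 0.141], [0.101, -0.001, 0.0, 0.0, 0.0, 0.188], [0.125, 0.008, 0.0, 0.0, 0.0, 0.235]]
[[0.024, -0.006, 0.0, 0.0, 0.0, 0.047], [0.05, -0.008, 0.0, 0.0, 0.0, 0.094], [0.075, -0.007, 0.0, 0.0, 0.0, 0.141], [0.1, -0.001, 0.0, 0.0, 0.0, 0.188], [0.124, 0.008, 0.0, 0.0, 0.0, 0.235]]
[[0.025, -0.006, 0.0, 0.0, 0.0, 0.047], [0.05, -0.009, 0.0, 0.0, 0.0, 0.094], [0.076, -0.007, 0.0, 0.0, 0.0, 0.141], [0.076, -0.007, 0.0, 0.0, 0.0, 0.141], [0.076, -0.007, 0.0, 0.0, 0.0, 0.141]]
end [0.4977, 0.0196, 0.213, -106.18]
return
[[-0.025, 0.0, 0.0, 0.0, 0.0, 0.0], [-0.05, 0.0, 0.0, 0.0, 0.0, 0.0], [-0.05, 0.0, -0.082, 0.0, 0.0, 0.0], [-0.05, 0.0, -0.163, 0.0, 0.0, 0.0], [-0.05, 0.0, -0.245, 0.0, 0.0, 0.0]]
[[-0.013, 0.039, 0.0, 0.0, 0.0, -0.053], [-0.025, 0.078, 0.0, 0.0, 0.0, -0.107], [-0.038, 0.117, 0.0, 0.0, 0.0, -0.16], [-0.05, 0.156, 0.0, 0.0, 0.0, -0.213], [-0.063, 0.195, 0.0, 0.0, 0.0, -0.267]]
[[-0.037, 0.017, 0.0, 0.0, 0.0, -0.053], [-0.075, 0.034, 0.0, 0.0, 0.0, -0.106], [-0.112, 0.05, 0.0, 0.0, 0.0, -0.16], [-0.15, 0.067, 0.0, 0.0, 0.0, -0.213], [-0.187, 0.084, 0.0, 0.0, 0.0, -0.266]]
[[0.003, 0.034, 0.0, 0.0, 0.0, -0.049], [0.006, 0.068, 0.0, 0.0, 0.0, -0.098], [0.008, 0.102, 0.0, 0.0, 0.0, -0.147], [0.011, 0.136, 0.0, 0.0, 0.0, -0.196], [0.014, 0.171, 0.0, 0.0, 0.0, -0.245]]
[[-0.022, 0.026, 0.0, 0.0, 0.0, -0.049], [-0.044, 0.052, 0.0, 0.0, 0.0, -0.097], [-0.065, 0.079, 0.0, 0.0, 0.0, -0.146], [-0.087, 0.105, 0.0, 0.0, 0.0, -0.195], [-0.109, 0.132, 0.0, 0.0, 0.0, -0.244]]
end [0.5104, -0.0523, 0.262, 77.78]
```

>>> arm_command --pt "0.025 -0.006 0 0 0 0.047" --pt "0.05 -0.008 0 0 0 0.094" --pt "0.076 -0.007 0 0 0 0.141" --pt "0.101 -0.001 0 0 0 0.188" --pt "0.125 0.008 0 0 0 0.235"

```text
t: 5.92
tool_pos: [0.4661, -0.0028, 0.2139]
orientation: [-2.83, -1.364, 0.001]
force: [-0.3, -1.1, -0.3]
opening: 0.0004
gripper_force: 0.6
```

>>> arm_command --pt "0.024 -0.006 0 0 0 0.047" --pt "0.05 -0.008 0 0 0 0.094" --pt "0.075 -0.007 0 0 0 0.141" --pt "0.1 -0.001 0 0 0 0.188" --pt "0.124 0.008 0 0 0 0.235"

```text
t: 6.55
tool_pos: [0.4828, 0.0157, 0.2138]
orientation: [-3.131, -0.251, 0.001]
force: [-1.6, -0.2, -1.4]
opening: 0.0008
gripper_force: 0.7
```

>>> arm_command --pt "0.025 -0.006 0 0 0 0.047" --pt "0.05 -0.009 0 0 0 0.094" --pt "0.076 -0.007 0 0 0 0.141" --pt "0.076 -0.007 0 0 0 0.141" --pt "0.076 -0.007 0 0 0 0.141"

```text
t: 7.18
tool_pos: [0.4977, 0.0194, 0.2141]
orientation: [-3.111, 0.434, -0.0]
force: [-0.5, 0.2, 0.5]
opening: 0.0004
gripper_force: 0.1
```

>>> arm_command --pt "-0.025 0 0 0 0 0" --pt "-0.05 0 0 0 0 0" --pt "-0.05 0 -0.082 0 0 0" --pt "-0.05 0 -0.163 0 0 0" --pt "-0.05 0 -0.245 0 0 0"

```text
t: 7.8
tool_pos: [0.4886, 0.0222, 0.265]
orientation: [-3.11, 0.442, -0.003]
force: [0.2, -0.0, 1.0]
opening: 0.0003
gripper_force: 0.0
```

>>> arm_command --pt "-0.013 0.039 0 0 0 -0.053" --pt "-0.025 0.078 0 0 0 -0.107" --pt "-0.038 0.117 0 0 0 -0.16" --pt "-0.05 0.156 0 0 0 -0.213" --pt "-0.063 0.195 0 0 0 -0.267"

```text
t: 8.43
tool_pos: [0.4654, -0.012, 0.2643]
orientation: [3.018, 0.871, 0.002]
force: [-0.3, 0.2, -0.1]
opening: 0.0006
gripper_force: 0.0
```

>>> arm_command --pt "-0.037 0.017 0 0 0 -0.053" --pt "-0.075 0.034 0 0 0 -0.106" --pt "-0.112 0.05 0 0 0 -0.16" --pt "-0.15 0.067 0 0 0 -0.213" --pt "-0.187 0.084 0 0 0 -0.266"

```text
t: 9.05
tool_pos: [0.4425, -0.0461, 0.2642]
orientation: [2.404, 2.02, 0.001]
force: [-0.2, -0.1, 0.4]
opening: 0.0003
gripper_force: 0.0
```

```bash
python3 snap.py a3
```

```text
[  0.4424  -0.0462   0.2641 -10.1381] [0.33 0.37 0.28] 9.15
```

View pics/a3.png

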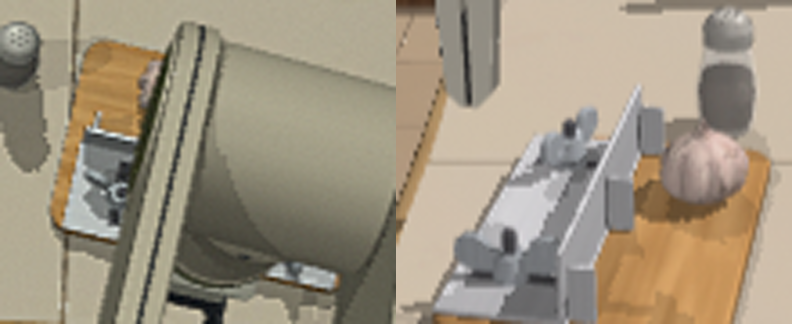

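The side view shows the nut about 180° on and the finger clear of it. In the top view the hub is at (122,192) and the left wing tip at (88,178) in the crop, which puts φ near 80°, so the other wing is near 260°. Next I'll do the second stroke, with smaller steps after the first 100°.

Run:
```python
from h import *
c=at(180,.04,r=.05,z=.262)
c=plan(c,[(at(265,.0195,z=.262),10),(at(265,.0195),5)])
c=plan(c,[(at(262,.0115),3)]+[(at(p,.0105),1) for p in np.linspace(262,160,13)[1:]])
for p in(140,120,100,84): c=plan(c,[(at(q,.0105),1) for q in np.linspace(p+(16 if p==84 else 20),p,6)[1:]])
```

```text
[[0.003, 0.033, 0.0, 0.0, 0.0, -0.047], [0.005, 0.067, 0.0, 0.0, 0.0, -0.094], [0.008, 0.1, 0.0, 0.0, 0.0, -0.142], [0.011, 0.133, 0.0, 0.0, 0.0, -0.189], [0.014, 0.166, 0.0, 0.0, 0.0, -0.236]]
[[-0.021, 0.026, 0.0, 0.0, 0.0, -0.047], [-0.042, 0.053, 0.0, 0.0, 0.0, -0.095], [-0.062, 0.079, 0.0, 0.0, 0.0, -0.142], [-0.082, 0.105, 0.0, 0.0, 0.0, -0.189], [-0.103, 0.132, 0.0, 0.0, 0.0, -0.236]]
[[0.0, 0.0, 0.049, 0.0, 0.0, 0.0], [0.0, 0.0, 0.098, 0.0, 0.0, 0.0], [0.0, 0.0, 0.147, 0.0, 0.0, 0.0], [0.0, 0.0, 0.196, 0.0, 0.0, 0.0], [0.0, 0.0, 0.245, 0.0, 0.0, 0.0]]
end [0.5087, -0.052, 0.213, 74.76]
[[0.016, -0.001, 0.0, 0.0, 0.0, 0.005], [0.033, -0.002, 0.0, 0.0, 0.0, 0.011], [0.049, -0.003, 0.0, 0.0, 0.0, 0.016], [0.079, -0.007, 0.0, 0.0, 0.0, 0.064], [0.105, -0.008, 0.0, 0.0, 0.0, 0.111]]
[[0.025, -0.006, 0.0, 0.0, 0.0, 0.047], [0.05, -0.008, 0.0, 0.0, 0.0, 0.094], [0.076, -0.007, 0.0, 0.0, 0.0, 0.142], [0.101, -0.001, 0.0, 0.0, 0.0, 0.189], [0.125, 0.008, 0.0, 0.0, 0.0, 0.236]]
[[0.025, -0.006, 0.0, 0.0, 0.0, 0.047], [0.05, -0.008, 0.0, 0.0, 0.0, 0.094], [0.076, -0.007, 0.0, 0.0, 0.0, 
[... 348 characters left out ...]
.16]
[[0.011, -0.003, 0.0, 0.0, 0.0, 0.022], [0.023, -0.006, 0.0, 0.0, 0.0, 0.045], [0.035, -0.007, 0.0, 0.0, 0.0, 0.067], [0.047, -0.008, 0.0, 0.0, 0.0, 0.089], [0.059, -0.008, 0.0, 0.0, 0.0, 0.111]]
end [0.4774, 0.0125, 0.213, -70.14]
[[0.012, -0.003, 0.0, 0.0, 0.0, 0.023], [0.024, -0.006, 0.0, 0.0, 0.0, 0.045], [0.035, -0.007, 0.0, 0.0, 0.0, 0.067], [0.048, -0.008, 0.0, 0.0, 0.0, 0.089], [0.06, -0.008, 0.0, 0.0, 0.0, 0.111]]
end [0.4882, 0.0181, 0.213, -90.12]
[[0.009, -0.003, 0.0, 0.0, 0.0, 0.018], [0.018, -0.005, 0.0, 0.0, 0.0, 0.036], [0.028, -0.006, 0.0, 0.0, 0.0, 0.054], [0.038, -0.007, 0.0, 0.0, 0.0, 0.072], [0.047, -0.008, 0.0, 0.0, 0.0, 0.089]]
end [0.4976, 0.0196, 0.213, -106.14]
```

>>> arm_command --pt "0.003 0.033 0 0 0 -0.047" --pt "0.005 0.067 0 0 0 -0.094" --pt "0.008 0.1 0 0 0 -0.142" --pt "0.011 0.133 0 0 0 -0.189" --pt "0.014 0.166 0 0 0 -0.236"

```text
t: 9.78
tool_pos: [0.4761, -0.0487, 0.2638]
orientation: [1.516, 2.75, 0.001]
force: [-0.1, -0.3, -0.7]
opening: 0.0001
gripper_force: 0.0
```

>>> arm_command --pt "-0.021 0.026 0 0 0 -0.047" --pt "-0.042 0.053 0 0 0 -0.095" --pt "-0.062 0.079 0 0 0 -0.142" --pt "-0.082 0.105 0 0 0 -0.189" --pt "-0.103 0.132 0 0 0 -0.236"

```text
t: 10.4
tool_pos: [0.5094, -0.052, 0.2637]
orientation: [0.417, 3.113, 0.0]
force: [0.2, -0.0, -0.6]
opening: -0.0
gripper_force: 0.0
```

>>> arm_command --pt "0 0 0.049 0 0 0" --pt "0 0 0.098 0 0 0" --pt "0 0 0.147 0 0 0" --pt "0 0 0.196 0 0 0" --pt "0 0 0.245 0 0 0"

```text
t: 11.02
tool_pos: [0.5086, -0.0522, 0.2131]
orientation: [-0.419, -3.113, -0.0]
force: [0.3, 0.7, -0.5]
opening: 0.0002
gripper_force: 0.0
```

>>> arm_command --pt "0.016 -0.001 0 0 0 0.005" --pt "0.033 -0.002 0 0 0 0.011" --pt "0.049 -0.003 0 0 0 0.016" --pt "0.079 -0.007 0 0 0 0.064" --pt "0.105 -0.008 0 0 0 0.111"

```text
t: 11.65
tool_pos: [0.488, -0.0483, 0.2144]
orientation: [0.959, 2.99, -0.0]
force: [0.3, 0.1, -0.5]
opening: 0.0005
gripper_force: 0.3
```

>>> arm_command --pt "0.025 -0.006 0 0 0 0.047" --pt "0.05 -0.008 0 0 0 0.094" --pt "0.076 -0.007 0 0 0 0.142" --pt "0.101 -0.001 0 0 0 0.189" --pt "0.125 0.008 0 0 0 0.236"

```text
t: 12.28
tool_pos: [0.4685, -0.0325, 0.2144]
orientation: [1.978, 2.44, 0.0]
force: [0.1, -0.8, -0.2]
opening: 0.0003
gripper_force: 0.4
```

>>> arm_command --pt "0.025 -0.006 0 0 0 0.047" --pt "0.05 -0.008 0 0 0 0.094" --pt "0.076 -0.007 0 0 0 0.142" --pt "0.101 -0.001 0 0 0 0.189" --pt "0.125 0.008 0 0 0 0.236"

```text
t: 12.9
tool_pos: [0.4647, -0.0076, 0.2142]
orientation: [2.728, 1.558, 0.0]
force: [-1.0, -0.8, -0.4]
opening: 0.0005
gripper_force: 0.4
```

```bash
python3 snap.py a4
```

```text
[ 4.64800e-01 -7.40000e-03  2.14200e-01 -3.03287e+01] [-0.11  0.26  0.37] 13.0
```

View pics/a4.png

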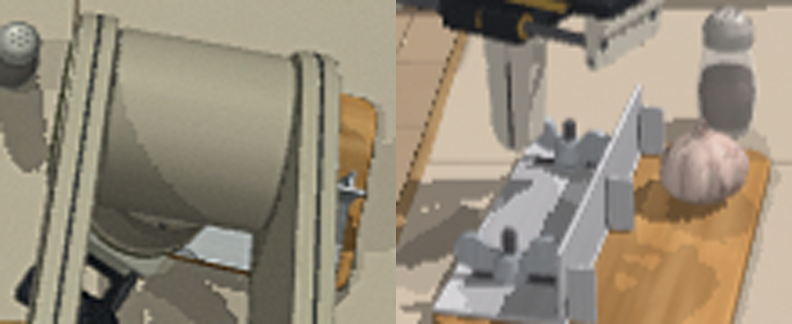

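The side view shows the loose nut lower, with more of its stud exposed at (570,130), though still less than on the tight nut. I'll continue gently.

>>> arm_command --pt "0.012 -0.004 0 0 0 0.022" --pt "0.023 -0.006 0 0 0 0.045" --pt "0.035 -0.008 0 0 0 0.067" --pt "0.047 -0.008 0 0 0 0.089" --pt "0.06 -0.008 0 0 0 0.111"

```text
t: 13.62
tool_pos: [0.4692, 0.0034, 0.2139]
orientation: [-2.953, -1.071, 0.001]
force: [-1.4, -0.6, -1.0]
opening: 0.0006
gripper_force: 0.7
```

>>> arm_command --pt "0.011 -0.003 0 0 0 0.022" --pt "0.023 -0.006 0 0 0 0.045" --pt "0.035 -0.007 0 0 0 0.067" --pt "0.047 -0.008 0 0 0 0.089" --pt "0.059 -0.008 0 0 0 0.111"

```text
t: 14.25
tool_pos: [0.4772, 0.0122, 0.2138]
orientation: [-3.094, -0.543, 0.001]
force: [-2.1, 0.6, -1.3]
opening: 0.0007
gripper_force: 0.7
```

>>> arm_command --pt "0.012 -0.003 0 0 0 0.023" --pt "0.024 -0.006 0 0 0 0.045" --pt "0.035 -0.007 0 0 0 0.067" --pt "0.048 -0.008 0 0 0 0.089" --pt "0.06 -0.008 0 0 0 0.111"

```text
t: 14.88
tool_pos: [0.488, 0.0177, 0.2138]
orientation: [-3.142, 0.002, 0.001]
force: [-2.1, 0.0, -0.9]
opening: 0.0003
gripper_force: 0.6
```

>>> arm_command --pt "0.009 -0.003 0 0 0 0.018" --pt "0.018 -0.005 0 0 0 0.036" --pt "0.028 -0.006 0 0 0 0.054" --pt "0.038 -0.007 0 0 0 0.072" --pt "0.047 -0.008 0 0 0 0.089"

```text
t: 15.5
tool_pos: [0.4965, 0.0195, 0.2134]
orientation: [3.111, -0.439, -0.007]
force: [-10.5, 1.1, 6.1]
opening: 0.0005
gripper_force: 5.1
```

Run:
```python
from h import *
c=[.4976,.0196,.213,-106.14]
c=plan(c,[(at(265,.0195,z=.262)[:0] or at(84,.0205),2),(at(84,.0205,z=.262),3),(at(180,.04,r=.05,z=.262),10),(at(265,.0195,z=.262),10),(at(265,.0195),5)])
c=plan(c,[(at(262,.0115),3)]+[(at(p,.0105),1) for p in np.linspace(262,225,8)[1:]])
for p in (210,195,180,165):c=plan(c,[(at(q,.0105),1) for q in np.linspace(p+15,p,6)[1:]])
```

```text
[[-0.025, 0.0, 0.0, 0.0, 0.0, 0.0], [-0.05, 0.0, 0.0, 0.0, 0.0, 0.0], [-0.05, 0.0, -0.082, 0.0, 0.0, 0.0], [-0.05, 0.0, -0.163, 0.0, 0.0, 0.0], [-0.05, 0.0, -0.245, 0.0, 0.0, 0.0]]
[[-0.012, 0.039, 0.0, 0.0, 0.0, -0.053], [-0.025, 0.078, 0.0, 0.0, 0.0, -0.106], [-0.038, 0.117, 0.0, 0.0, 0.0, -0.16], [-0.05, 0.156, 0.0, 0.0, 0.0, -0.213], [-0.063, 0.195, 0.0, 0.0, 0.0, -0.266]]
[[-0.037, 0.017, 0.0, 0.0, 0.0, -0.054], [-0.074, 0.034, 0.0, 0.0, 0.0, -0.107], [-0.112, 0.051, 0.0, 0.0, 0.0, -0.16], [-0.149, 0.067, 0.0, 0.0, 0.0, -0.214], [-0.186, 0.084, 0.0, 0.0, 0.0, -0.267]]
[[0.002, 0.033, 0.0, 0.0, 0.0, -0.047], [0.005, 0.066, 0.0, 0.0, 0.0, -0.094], [0.008, 0.1, 0.0, 0.0, 0.0, -0.142], [0.01, 0.133, 0.0, 0.0, 0.0, -0.189], [0.013, 0.166, 0.0, 0.0, 0.0, -0.236]]
[[-0.021, 0.027, 0.0, 0.0, 0.0, -0.047], [-0.041, 0.053, 0.0, 0.0, 0.0, -0.095], [-0.061, 0.079, 0.0, 0.0, 0.0, -0.142], [-0.082, 0.106, 0.0, 0.0, 0.0, -0.189], [-0.102, 0.132, 0.0, 0.0, 0.0, -0.236]]
[[0.0, 0.0, 0.049, 0.0, 0.0, 0.0], [0.0, 0.0, 0.098, 0.0, 0.0, 0.0], [0.0, 0.0, 0.147, 0.0, 0.0, 0.0], [0.0, 0.0, 0.196, 0.0, 
[... 729 characters left out ...]
 19.86]
[[0.009, -0.002, 0.0, 0.0, 0.0, 0.017], [0.018, -0.004, 0.0, 0.0, 0.0, 0.034], [0.027, -0.006, 0.0, 0.0, 0.0, 0.05], [0.036, -0.007, 0.0, 0.0, 0.0, 0.067], [0.045, -0.008, 0.0, 0.0, 0.0, 0.084]]
end [0.4664, -0.0282, 0.213, 4.74]
[[0.009, -0.002, 0.0, 0.0, 0.0, 0.016], [0.017, -0.004, 0.0, 0.0, 0.0, 0.033], [0.026, -0.006, 0.0, 0.0, 0.0, 0.05], [0.035, -0.007, 0.0, 0.0, 0.0, 0.066], [0.044, -0.008, 0.0, 0.0, 0.0, 0.083]]
end [0.4641, -0.0196, 0.213, -10.2]
[[0.009, -0.002, 0.0, 0.0, 0.0, 0.017], [0.018, -0.004, 0.0, 0.0, 0.0, 0.033], [0.027, -0.006, 0.0, 0.0, 0.0, 0.05], [0.036, -0.007, 0.0, 0.0, 0.0, 0.067], [0.045, -0.008, 0.0, 0.0, 0.0, 0.083]]
end [0.4641, -0.0104, 0.213, -25.14]
```

Force jumped to 10.5 N against the push with the finger about 1 mm short of its target, which fits the hard stop (about 6 rad turned in all). I'll back off, lift, and come well clear to verify.

>>> arm_command --pt "-0.025 0 0 0 0 0" --pt "-0.05 0 0 0 0 0" --pt "-0.05 0 -0.08 0 0 0" --pt "-0.05 0 -0.16 0 0 0" --pt "-0.05 0 -0.245 0 0 0"

```text
t: 16.12
tool_pos: [0.4885, 0.0221, 0.265]
orientation: [-3.11, 0.441, -0.003]
force: [-0.2, -0.4, 0.2]
opening: 0.0006
gripper_force: 0.0
```

>>> arm_command --pt "-0.05 0 -0.15 0 0 0" --pt "-0.1 0.2 -0.3 0 0 0" --pt "-0.1 0.4 -0.4 0 0 0" --pt "-0.1 0.6 -0.5 0 0 0" --pt "-0.1 0.8 -0.5 0 0 0"

```text
t: 16.75
tool_pos: [0.4245, -0.1273, 0.3666]
orientation: [3.109, -0.441, 0.009]
force: [0.8, 0.8, -0.4]
opening: 0.0004
gripper_force: 0.0
```

>>> arm_command --pt "0 0.2 0 0 0 0" --pt "0 0.4 0 0 0 0" --pt "0 0.6 0 0 0 0" --pt "0 0.8 0 0 0 0" --pt "0 0.8 0 0 0 0"

```text
t: 17.38
tool_pos: [0.379, -0.2816, 0.3642]
orientation: [3.108, -0.447, 0.002]
force: [-0.5, 0.0, -1.5]
opening: 0.0006
gripper_force: 0.0
```

Run:
```python
from h import *
o=[]
for n,y,x in(("top",195,300),("side",240,240)):
    im=read_camera(n)["image"][:,:,::-1];cv2.imwrite(f"pics/f_{n}.png",im)
    o.append(cv2.resize(im[y:y+60,x:x+57],None,fx=7,fy=7,interpolation=cv2.INTER_CUBIC))
cv2.imwrite("pics/f.png",np.hstack(o));c,s=pose();print(c,s["force"])
a=cv2.imread("pics/top0.png").astype(int);b=cv2.imread("pics/f_top.png").astype(int)
for k,(u,v) in dict(salt=(294,180),garlic=(338,188),tin=(420,234),peeler=(180,242)).items():print(k,np.abs(a-b)[v-14:v+14,u-14:u+14].mean())
```

```text
[   0.37973116   -0.27962222    0.3637575  -106.23589038] [0.13926498 0.52035458 0.64931497]
salt 2.2049319727891157
garlic 1.3312074829931972
tin 26.021683673469386
peeler 1.3924319727891157
```

View pics/f.png

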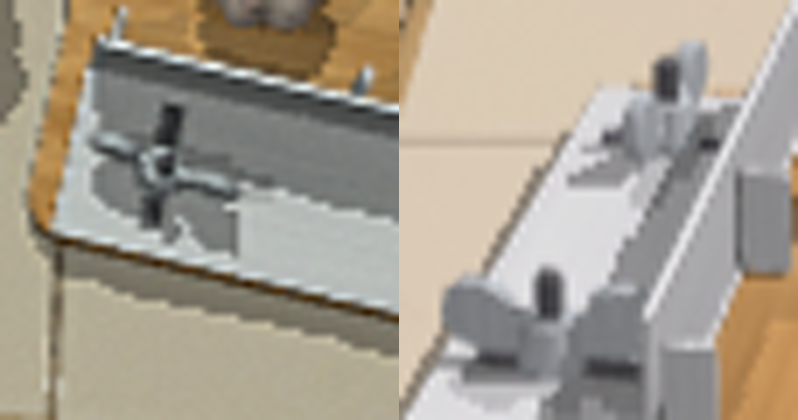

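The nut's wings lie at about φ=85°, exactly where the finger stalled. The stud is exposed about as far as on the tight nut, with tips at (92,140) and (237,188). The same finger path gave under 1 N here on stroke 1, so this is the hard stop. The high tin difference should be the arm hiding it from the top camera, so I'll check it in the side view and then hand in.

Run:
```python
from h import *
a=cv2.imread("pics/side0.png").astype(int);b=cv2.imread("pics/f_side.png").astype(int)
d=np.abs(a-b)[315:352,232:274].mean();n=np.abs(a-b)[276:300,248:276].mean();print("tin",d,"tight nut",n)
if d<8: print(close_job())
```

```text
tin 5.385885885885886 tight nut 5.040178571428571
the job is handed in; nothing more can be done
None
```

The loose left wing nut turned about 6 rad clockwise in two strokes until it stalled at 10.5 N, which I take as its hard stop; camera checks showed no movement of the tight nut or the loose items, the arm came clear, and I handed the job in at about 17.5 s with no verdict returned.

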